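Pack the washed 45 adapters and the fork gauge into the accessory case

TASK

Take the aluminium drying tray by its wooden handle, hold its open edge low over the big bay of the accessory case and tip the three washed 45 adapters out through that edge into the bay without fingering them, then set the empty tray back flat on its mat. Next press the steel tuning fork gauge, which is only laid in its cutout, fully home so that it lies flush with the insert, and after that ease the lid shut. Do not disturb the yellow single, the dust brush, the blue vial or the amber bottle.

Things in the scene. Friction and masses are not known exactly. Their poses are not given: they have to be found in the camera images.
- tray: Aluminium drying tray, 160 g, loose on the mat. Pan 120 mm long (x) and 92 mm wide (y), sheet 2.5 mm thick; lips 21 mm high on both long sides and 36 mm high at the back; no lip at the front. Origin: centre of the pan's underside. x points out through the open edge, z up out of the pan. Starts level on the mat.
- tray_grip (a point): Centre of the tray's wooden handle (tray axes): bar 16 mm wide (y), 16 mm high, its free length 76 mm along x behind the back lip; this point lies 105 mm behind the tray's origin and 28 mm above the pan's underside (31 mm above the table at the start). Grip it firmly across y.
- tray_mouth (a point): Middle of the tray's open edge, on the pan's upper face: 60 mm in front of the tray's origin (tray axes). At the start it roughly faces the case. The adapters begin to slide out when the tray is tipped 26 to 36 degrees nose down; at 50 degrees all slide out within a second.
- tray_mid (a point): Middle of the whole tray with its handle: on the pan's underside, 42.5 mm behind the tray's origin (tray axes).
- adapter1: Silver aluminium 45 rpm adapter: domed disc 38 mm across, 10 mm high, 30 g. Origin: centre of its flat underside. Starts in the tray.
- adapter2: Brass-coloured 45 rpm adapter, same size and mass. Origin: centre of its flat underside. Starts in the tray.
- adapter3: Yellow 45 rpm adapter, same size and mass. Origin: centre of its flat underside. Starts in the tray.
- mat: Ribbed dark rubber drying mat, 260 mm (x) by 150 mm (y), 3 mm thick, fixed. Origin: centre of its underside. The tray with its handle starts about in its middle, both x axes alike.
- bay (a point): Walnut accessory case, fixed, 170 mm (x, from front to hinge side) by 250 mm (y), 58 mm high: centre of the mouth of its big open bay, level with the dark insert's top, 54 mm above the table. Bay 140 mm (x) by 120 mm (y), 46 mm deep. The rim stands 4 mm above the insert; the case's middle lies 53 mm towards +y, its front face at x = -85 mm.
- gauge_yoke (a point): Steel tuning fork gauge, 128 mm long (x), 26 mm wide, 8 mm thick, 110 g: centre of the top face of its yoke (16 mm in x by 26 mm in y), where stem (towards -x) and two tines (towards +x) meet. It starts about 5 mm proud on four sprung wedges in its cutout's walls. A straight push of 5 to 12 N on the yoke drives it on to the cutout's floor.
- gauge_seat (a point): Where gauge_yoke lies when the gauge is home: level with the insert's top, 54 mm above the table (case axes). A thumb relief 40 mm (x, from -20 to +20 mm) by 68 mm (y) and 8 mm deep surrounds the yoke, so a blunt finger up to that size can press it flush.
- lid (a joint): Lid of the case in rad: 0 shut, about 1.4 to 1.85 at the start (open, upright). It grows as the lid opens, has a stiff friction hinge (it stays where it is left; about 1 to 4 N at its free edge moves it) and stops at 0.
- lid_hinge (a point): Middle of the lid's hinge line, 58.5 mm above the table (lid axes; y runs along the hinge and is the case's y, whatever the opening).
- lid_edge (a point): Middle of the lid's free edge on its outer face, which is the top when shut: lid 170 mm from hinge to free edge, 250 mm wide, 8 mm thick (lid axes: z is the outer face's normal, x points from the free edge to the hinge).
- single: Yellow seven-inch single, 177 mm across, 2 mm thick, loose bystander. Origin: centre of its underside.
- brush: Walnut dust brush, 150 mm (x) by 42 mm by 39 mm high, loose bystander. Origin: centre of its underside.
- vial: Blue glass vial with a black cap, 28 mm across, 72 mm high, loose bystander. Origin: centre of its underside.
- fluid: Amber bottle, 56 mm across, 150 mm high, loose bystander. Origin: centre of its underside.
Things that resemble listed ones, but are neither listed nor needed, are in the scene too. What is shaped like the part that bears gauge_yoke but purple or turquoise is not meant.

How it is judged:
On the way, in this order (a step that is already met when the one before it is completed fails the run):
1. the tray's open edge is held low over the bay and tipped nose down by 20 degrees or more (angle between tray's own x axis and vertical above 1.92 rad and x of tray_mouth in the frame of bay between -0.085 and 0.07 m and y of tray_mouth in the frame of bay between -0.06 and 0.06 m and z of tray_mouth in the frame of bay below 0.08 m).
2. all three adapters lie in the bay (x of adapter1 in the frame of bay between -0.07 and 0.07 m and y of adapter1 in the frame of bay between -0.06 and 0.06 m and z of each of adapter1, adapter2, adapter3 in the frame of bay below -0.003 m and x of adapter2 in the frame of bay between -0.07 and 0.07 m and y of adapter2 in the frame of bay between -0.06 and 0.06 m and x of adapter3 in the frame of bay between -0.07 and 0.07 m and y of adapter3 in the frame of bay between -0.06 and 0.06 m), for 0.2 s.
3. the empty tray stands flat on its mat, let go (angle between tray's own z axis and vertical below 0.06 rad and horizontal distance between tray_mid and mat below 0.05 m and z of tray in the frame of mat below 0.007 m and linear speed of tray below 0.02 m/s and contact force between the fingers and tray below 0.2 N), for 0.2 s.
4. the gauge is pressed home while the lid is still open (z of gauge_yoke in the frame of gauge_seat below 0.0018 m and horizontal distance between gauge_yoke and gauge_seat below 0.004 m and angle between gauge_yoke's own z axis and vertical below 0.025 rad and value of joint lid above 0.6 rad), for 0.2 s.
5. the lid is shut (value of joint lid below 0.04 rad), for 0.2 s.
At the end, for the whole second after the job is handed in: All three adapters lie inside the bay below the insert's top; the tray stands flat on the mat (tilt under 0.06 rad, its middle within 50 mm of the mat's middle) and at rest; the gauge lies flush in its cutout (within 1.8 mm, tilt under 0.025 rad); the lid is shut (under 0.04 rad) (all of step 2 and angle between tray's own z axis and vertical below 0.06 rad and horizontal distance between tray_mid and mat below 0.05 m and z of tray in the frame of mat below 0.007 m and linear speed of tray below 0.02 m/s and z of gauge_yoke in the frame of gauge_seat below 0.0018 m and horizontal distance between gauge_yoke and gauge_seat below 0.004 m and angle between gauge_yoke's own z axis and vertical below 0.025 rad and value of joint lid below 0.04 rad); the robot touches nothing.
It fails at once if the fingers touch an adapter (contact force between the fingers and adapter1 above 0.5 N or contact force between the fingers and adapter2 above 0.5 N or contact force between the fingers and adapter3 above 0.5 N).
It fails at once if the tray is tipped while its open edge is more than 120 mm above the bay's mouth (angle between tray's own x axis and vertical above 1.92 rad and z of tray_mouth in the frame of bay above 0.12 m).
It fails at once if the lid is slammed (faster than 3 rad/s) (velocity of joint lid below -3 rad/s).
It fails at once if the yellow single, dust brush, blue vial or amber bottle is disturbed (moved more than 30 mm) (distance of any of single, brush, vial, fluid from where it was at the start of the episode above 0.03 m).
It also fails if it takes over 67 s, if anything falls off the work surface, if the arm or the gripper's body presses on something with over 40 N, if the wrist force passes 120 N, or if a joint passes its speed limit or range.

ROBOT

A 7-joint arm with a two-finger parallel gripper is mounted at the origin on the work surface. World frame = base frame: x ahead of the robot, y to its left, z up, the work surface at z = 0. Lengths are in m, angles in rad, forces in N, time in s.
With the tool pointing down it reaches from about 0.425 to 0.925 m from the base axis. Payload 6.8 kg.
Tool frame: the origin (TCP) lies on the front face of the gripper's body, between the roots of the fingers; the fingertips stand 73 mm ahead of it and the grasp point (between the pads) lies 54 mm ahead of it (env.nose_length is the distance from the TCP to the fingertips, in m); z points along the fingers, y is the direction in which the jaws open and shut (so a half turn about z gives the same grasp; the last joint's range is limited). The gripper opens to 85 mm and grips with 20 to 120 N. Pads are 22 mm wide; open, the fingers measure 114 mm over their backs; the gripper's body (76 mm by 85 mm) begins 54 mm behind the grasp point. The pads swing forward as they close: fully open they stand 13 mm farther back than shut.
Start: joints at [-1.344, 0.477, 0.022, 1.555, -0.011, 1.109, -0.083], TCP at [0.222, 0.638, 0.304] pointing down, gripper open.
Joint ranges: [-2.96, 2.96], [-0.34, 2.1], [-1.41, 1.46], [0.24, 2.44], [-1.37, 4.51], [0.17, 1.92], [-2.96, 2.96]. Speed limits (rad/s): [2.39, 2.39, 3.14, 3.14, 3.14, 3.14, 3.14].

INTERFACE

Orientations are given as a unit quaternion [w, x, y, z].
In Python, from cell import env, kin, camera, calibration, job gives the robot as it stands. The module is installed in compiled form; this text tells all that it offers. Calls block until the motion is done:
- env.reach(position, orientation): joint-space move of the TCP to a pose.
- env.movel(position, velocity=0.15, rot=None, stop_force=None): straight line of the TCP; rot=None keeps the orientation; velocity is the mean speed in m/s. With stop_force (N) it stops when the force on the tool has changed by that much, and returns True; else False.
- env.goto_joints(angles): joint-space move.
- env.grip(opening, f_grip=None): finger opening in m; f_grip is the grip in N (None keeps the last); returns when the fingers have stopped.
- env.dwell(seconds).
- kin.inverse_kinematics(position, orientation): joint angles nearest the present ones, or None.
- env.get_state(): the state.
- camera(name): name is "side" or "top" or "wrist"; returns (picture, depth): 480x640x3 uint8, blue, green, red; 480x640 float32, m along the optical axis (not along the pixel's ray), 0 where there is no reading.
- calibration(name): a dict with "fx", "fy", "cx", "cy" (pixels), "k1" (the pictures are not rectified: a ray, as slopes to the right and down, at radius r is drawn at 1 + k1 r^2 times it, then the intrinsics apply), "rvec" (rotation vector, rad) and "tvec" (3), from world to camera coordinates, as OpenCV has them. Camera axes: x right, y down, z forward; pixel columns grow to the right and rows downward; lengths in m; the calibration is good to about 2 mm. A picture is of the moment at which its call begins: read the wrist's pose just before it. calibration takes no time and is no camera call; for the wrist camera it gives the pose at the moment of the call.
A pose or a line that the arm cannot do raises env.PlanningError and nothing moves.
- job.job_done(): hands the job in, once; it reports no verdict.
The state is a dict: "time": time; "qpos": joint angles; "joint_velocities": joint speeds; "joint_torque": joint torques, N m; "tcp_pos": TCP position; "orientation": TCP orientation; "force": force on the tool from outside, world axes, zero at the start; "torque": the same for the moment, N m; "opening": finger opening in m.
Only numpy, scipy, OpenCV 4.12 (cv2) and the standard library are available. Lean on these libraries where they do the work, as an engineer would, in place of code of your own. Each camera call takes 0.05 s, during which the arm holds its last target. There are 200 camera calls.

## Working session

There is one attempt and no reset: what is moved stays moved. The work goes in short steps, each a Python script; the robot and the scene stay as the last script left them, time stands still between calls to the robot, and variables do not carry over. Pictures are saved under pics/ and viewed, about 8 in all and at most 12, crops included, and the job is handed in when it is done.

```bash
mkdir -p pics
cat > h.py <<'E'
import numpy as np, cv2
from scipy.spatial.transform import Rotation as R
from cell import env, kin, camera, calibration, job
def snap(n,tag):
    c=calibration(n); p,d=camera(n); cv2.imwrite(f'pics/{tag}.png',p); np.savez(f'pics/{tag}.npz',p=p,d=d,**c); return p,d,c
def load(tag):
    z=np.load(f'pics/{tag}.npz'); return z['p'],z['d'],z
def cloud(d,c):
    K=np.array([[c['fx'],0,c['cx']],[0,c['fy'],c['cy']],[0,0,1.]],float)
    v,u=np.mgrid[0:d.shape[0],0:d.shape[1]]
    xd=(u-c['cx'])/c['fx']; yd=(v-c['cy'])/c['fy']; x,y=xd.copy(),yd.copy()
    for _ in range(8):
        f=1+c['k1']*(x*x+y*y); x,y=xd/f,yd/f
    P=np.stack([x*d,y*d,d],-1); M=cv2.Rodrigues(np.array(c['rvec'],float))[0]
    W=(P-np.array(c['tvec'],float).ravel())@M
    W[d<=0]=np.nan; return W
E
python3 - <<'E'
from h import *
for n in('top','side'):
    p,d,c=snap(n,n+'0'); print(n,{k:np.round(np.array(v).ravel(),3) for k,v in c.items()})
s=env.get_state(); print(s['tcp_pos'],s['orientation'],s['time'])
E
```

```text
top {'fx': array([463.568]), 'fy': array([463.568]), 'cx': array([321.205]), 'cy': array([235.783]), 'k1': array([0.04]), 'rvec': array([ 2.148, -2.192,  0.028]), 'tvec': array([0.065, 0.551, 0.986])}
side {'fx': array([499.247]), 'fy': array([499.247]), 'cx': array([319.83]), 'cy': array([236.99]), 'k1': array([0.037]), 'rvec': array([ 0.221, -2.672,  1.529]), 'tvec': array([0.571, 0.101, 0.952])}
[0.22160251 0.63714749 0.30301148] [-9.05764937e-05  1.66556443e-01  9.86031569e-01 -8.29573675e-04] 0.1
```

View pics/top0.png

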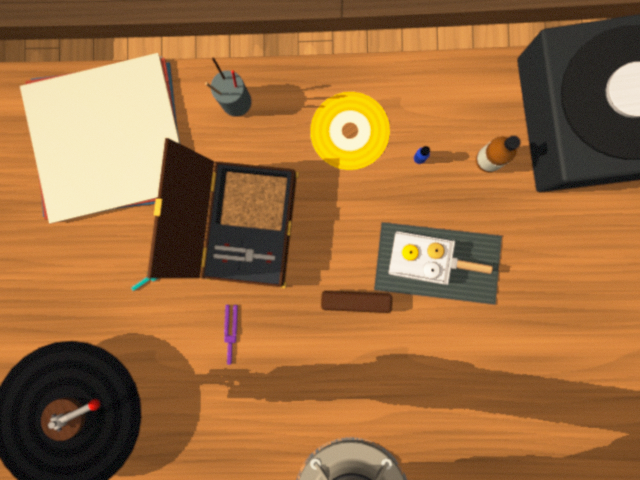

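View pics/side0.png

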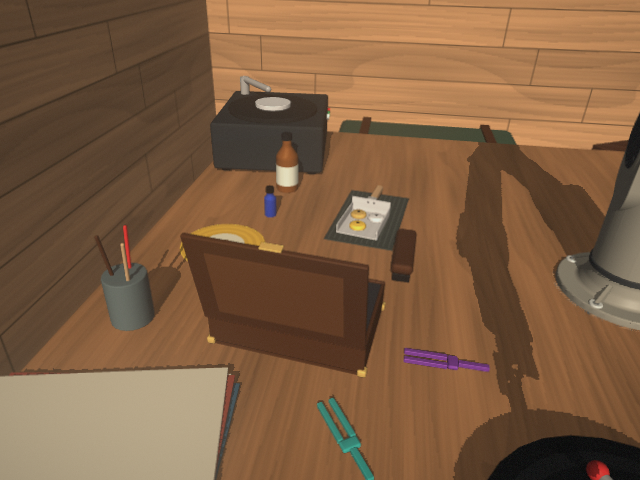

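The top view shows the mat and tray at (440,262) with the handle to the right, and the case at about (250,225) with the bay at (255,200) and the gauge yoke at (248,255). The lid stands on the left at (180,210). The brush is at (357,301), the single at (350,130), the vial at (422,155) and the bottle at (495,152). The side view shows the lid upright and open, and the tray's open edge facing the case. Next I'll measure from the depth data.

Run:
```python
from h import *
p,d,c=load('top0'); W=cloud(d,c)
pts=dict(tablemid=(340,350),base=(355,470),mat_tl=(381,225),mat_tr=(500,238),mat_br=(495,301),mat_bl=(377,290),adY=(411,252),adB=(437,250),adS=(432,270),h1=(462,264),h2=(490,269),
 tray_a=(393,234),tray_b=(390,278),brush=(357,301),single=(350,130),vial=(424,150),bot=(511,143),
 yoke=(248,255),stem_end=(272,257),tineT=(215,248),tineB=(215,259),ins=(270,240),bay_tl=(224,172),bay_tr=(287,176),bay_br=(282,231),bay_bl=(220,228),cork=(252,200),
 c_tr=(294,170),c_br=(284,285),c_bl=(205,277),lidtop1=(170,143),lidtop2=(152,275),clasp=(157,207),black=(70,380))
for k,(u,v) in pts.items():
    w=W[v-1:v+2,u-1:u+2].reshape(-1,3); print(k,np.round(W[v,u],3),np.round(np.nanmedian(w,0),3))
h=np.clip(W[...,2]*1500,0,255); 
big=cv2.resize(p[150:330,140:510],None,fx=2.16,fy=2.16,interpolation=cv2.INTER_CUBIC); cv2.imwrite('pics/crop0.png',big)
```

```text
tablemid [ 0.304  0.019 -0.004] [ 0.304  0.019 -0.001]
base [ 0.07  -0.006  0.035] [ 0.07  -0.006  0.035]
mat_tl [ 0.574 -0.077  0.003] [ 0.574 -0.077  0.001]
mat_tr [ 0.54  -0.331  0.002] [ 0.54  -0.331  0.003]
mat_br [ 0.405 -0.315  0.001] [ 0.405 -0.314  0.001]
mat_bl [ 0.432 -0.065 -0.001] [ 0.432 -0.064 -0.001]
adY [ 0.513 -0.138  0.014] [ 0.513 -0.138  0.014]
adB [ 0.516 -0.193  0.016] [ 0.516 -0.193  0.015]
adS [ 0.473 -0.182  0.013] [ 0.474 -0.182  0.015]
h1 [ 0.485 -0.24   0.036] [ 0.485 -0.239  0.037]
h2 [ 0.474 -0.296  0.037] [ 0.474 -0.296  0.037]
tray_a [ 0.553 -0.103  0.001] [ 0.553 -0.102  0.002]
tray_b [ 0.458 -0.093  0.003] [ 0.458 -0.093  0.002]
brush [ 0.412 -0.019  0.037] [ 0.412 -0.019  0.038]
single [ 0.787 -0.014  0.003] [ 0.788 -0.014  0.001]
vial [ 0.72  -0.162  0.072] [ 0.72  -0.162  0.072]
bot [ 0.709 -0.309  0.148] [ 0.709 -0.309  0.149]
yoke [0.512 0.206 0.061] [0.512 0.206 0.059]
stem_end [0.507 0.156 0.06 ] [0.507 0.156 0.058]
tineT [0.528 0.276 0.059] [0.528 0.277 0.055]
tineB [0.505 0.277 0.053] [0.505 0.277 0.052]
ins [0.543 0.161 0.052] [0.543 0.161 0.054]
bay_tl [0.696 0.264 0.024] [0.696 0.264 0.026]
bay_tr [0.677 0.123 0.057] [0.68  0.123 0.053]
bay_br [0.561 0.135 0.054] [0.561 0.135 0.053]
bay_bl [0.571 0.266 0.053] [0.57  0.267 0.052]
cork [0.635 0.206 0.008] [0.635 0.207 0.007]
c_tr [0.69  0.108 0.055] [0.69  0.11  0.055]
c_br [0.447 0.138 0.01 ] [0.447 0.137 0.01 ]
c_bl [0.468 0.298 0.055] [0.468 0.297 0.058]
lidtop1 [0.71  0.312 0.216] [0.71  0.312 0.216]
lidtop2 [0.477 0.342 0.22 ] [0.477 0.342 0.22 ]
clasp [0.594 0.33  0.229] [0.595 0.332 0.225]
black [0.267 0.566 0.072] [0.267 0.567 0.072]
```

View pics/crop0.png

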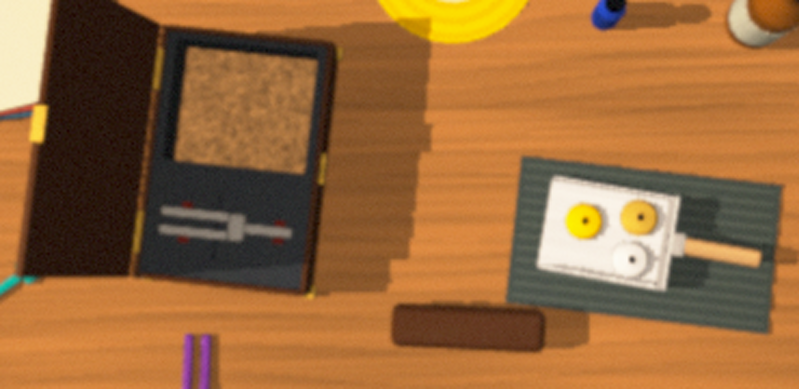

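The crop shows the case with its bay (x 165–325, y 40–165), the gauge yoke at (236,228) and the tray with its handle from (680,245) to (760,257). Next I'll fit frames to the depth and colour data.

Run:
```python
from h import *
p,d,c=load('top0'); W=cloud(d,c); X,Y,Z=W[...,0],W[...,1],W[...,2]
hsv=cv2.cvtColor(p,cv2.COLOR_BGR2HSV)
def rect(m,name):
    q=W[m][:,:2].astype(np.float32); r=cv2.minAreaRect(q*1000); b=cv2.boxPoints(r)
    print(name,len(q),'c',np.round(r[0],1),'sz',np.round(r[1],1),'ang',round(r[2],2),'zmed',np.round(np.median(Z[m]),4)); return q
def big(m):
    m=cv2.morphologyEx(m.astype(np.uint8),cv2.MORPH_OPEN,np.ones((2,2)))
    n,l,s,_=cv2.connectedComponentsWithStats(m); return l==1+np.argmax(s[1:,4])
def roi(u0,v0,u1,v1):
    m=np.zeros(d.shape,bool); m[v0:v1,u0:u1]=1; return m
bay=big(roi(214,168,292,235)&(Z<.044)); rect(bay,'bay')
cork=big(roi(214,168,292,235)&(Z<.02)); rect(cork,'floor')
g=big(roi(205,240,282,268)&(hsv[...,1]<60)&(hsv[...,2]>90)); q=rect(g,'gauge')
case=big(roi(200,155,300,292)&(Z>.046)&(Z<.068)); rect(case|bay,'case')
t=roi(385,228,456,290)&(hsv[...,1]<50)&(hsv[...,2]>150)&(Z<.03); rect(big(t),'traypan')
h=roi(458,255,500,280)&(Z>.028); q=rect(big(h),'handle'); 
v=np.linalg.svd(q-q.mean(0))[2][0]; print('handle dir',v,q.mean(0), q[:,1].min(),q[:,1].max())
bl=roi(445,230,462,290)&(Z>.025); rect(bl,'backlip')
m=roi(372,218,505,306)&(hsv[...,0]>60)&(hsv[...,0]<115)&(Z<.03); rect(big(m),'mat')
l=roi(150,140,215,278)&(Z>.07)&(Y>.28)&(hsv[...,2]<60); A=W[l]; n=np.linalg.svd(A-A.mean(0))[2][2]; print('lid',len(A),A.mean(0),n,A.min(0),A.max(0))
```

```text
bay 3617 c [631.5 200.3] sz [145.  121.9] ang 82.73 zmed nan
floor 3314 c [631.4 199.1] sz [142.8 122. ] ang 82.9 zmed nan
gauge 444 c [nan nan] sz [0. 0.] ang 0.0 zmed nan
case 9361 c [583.1 220.5] sz [189.9 254. ] ang 80.34 zmed nan
traypan 2003 c [ 498.6 -158.9] sz [123.7  94.3] ang 78.85 zmed nan
handle 267 c [ 478.5 -272.9] sz [81.7 13.1] ang 79.51 zmed nanTraceback (most recent call last):
  File "<stdin>", line 18, in <module>
    u, s, vh = gufunc(a, signature=signature)
               ~~~~~~^^^^^^^^^^^^^^^^^^^^^^^^
    raise LinAlgError("SVD did not converge")
numpy.linalg.LinAlgError: SVD did not converge
```

Run:
```python
from h import *
p,d,c=load('top0'); W=cloud(d,c); ok=np.isfinite(W[...,2]); W=np.nan_to_num(W,nan=-9); X,Y,Z=W[...,0],W[...,1],W[...,2]
hsv=cv2.cvtColor(p,cv2.COLOR_BGR2HSV)
def rect(m,name):
    m=m&ok; q=W[m][:,:2].astype(np.float32); r=cv2.minAreaRect(q*1000)
    v=np.linalg.svd(q-q.mean(0))[2][0]
    print(name,len(q),'c',np.round(r[0],1),'sz',np.round(r[1],1),'ang',round(r[2],2),'zmed',np.round(np.median(Z[m]),4),'mean',q.mean(0),'pca',np.degrees(np.arctan2(v[1],v[0]))%180)
def roi(u0,v0,u1,v1):
    m=np.zeros(d.shape,bool); m[v0:v1,u0:u1]=1; return m
g=roi(205,240,282,268)&(hsv[...,1]<70)&(hsv[...,2]>85); rect(g,'gauge')
gy=roi(242,246,255,264)&(hsv[...,1]<70)&(hsv[...,2]>85); print(hsv[250:262,242:256,2])
rect(gy,'yoke')
rect(roi(458,255,500,280)&(Z>.03)&(Z<.045),'handle')
rect(roi(445,230,462,290)&(Z>.03)&(Z<.045),'backlip+')
rect(roi(372,218,505,306)&(hsv[...,0]>60)&(hsv[...,0]<115)&(hsv[...,1]>30)&(Z<.03),'mat')
l=ok&roi(150,140,215,278)&(Z>.08)&(Y>.28)&(Y<.36); A=W[l]; n=np.linalg.svd(A-A.mean(0),full_matrices=False)[2][2]; print('lid',len(A),A.mean(0),n,A.min(0),A.max(0))
# reach checks
gt=np.radians(79.2); tp=np.array([.4986,-.1589,.003])
def Rt(az,pitch): return R.from_euler('ZY',[az,pitch])
for lean in np.radians([0,15,25]):
  # tool in tray: z = down & forward; y tool = +-tray y
  for s in(1,-1):
    z=np.array([np.sin(lean),0,-np.cos(lean)]); y=np.array([0,s,0.]); T=R.from_matrix(np.stack([np.cross(y,z),y,z],1))
    g=np.array([-.105,0,.028])
    def tcp(Rr,o): 
        Q=Rr*T; return o+Rr.apply(g)-Q.apply([0,0,.054]), Q.as_quat(scalar_first=True)
    out=[kin.inverse_kinematics(*tcp(Rt(gt,0),tp))]
    az=np.radians(82.8)
    for pit in np.radians([0,25,40,50]):
        Rr=Rt(az,pit); ex=np.array([np.cos(az),np.sin(az),0]); mouth=np.array([.6315,.2003,.054])-.03*ex+[0,0,.02]
        out.append(kin.inverse_kinematics(*tcp(Rr,mouth-Rr.apply([.06,0,.0025]))))
    print(np.degrees(lean),s,[None if o is None else np.round(o,2).tolist() for o in out])
```

```text
gauge 457 c [513.7 214.8] sz [127.1  26.7] ang 83.03 zmed 0.0578 mean [0.514574   0.22150213] pca 82.96412
[[137 135 133 117 113 124 131 124 124 123 108  83  51  44]
 [128 129 128 118 119 127 135 134 134 134 118  90  60  48]
 [ 95  96  94 103 119 131 137 139 137 134 122  93  61  48]
 [ 58  57  64  89 121 134 139 138 137 132 115  95  82  74]
 [ 44  45  54  93 122 138 133 137 140 136 122 114 113 113]
 [ 44  44  56  92 124 136 138 138 138 135 123 122 129 131]
 [ 67  70  75  97 125 136 139 140 140 134 124 123 127 139]
 [118 114 104 107 128 136 137 137 141 131 116 104 112 118]
 [137 135 119 115 127 139 138 140 140 129 108  81  77  86]
 [130 131 115 111 124 133 139 140 139 130  97  62  53  50]
 [107 108  98  96 112 127 126 127 124 114  84  52  43  45]
 [ 71  71  65  72  81  93  94  96  92  81  64  49  47  46]]
yoke 135 c [513.5 207.6] sz [27.8 27.1] ang 88.74 zmed 0.0576 mean [0.5133412  0.20739357] pca 21.458115
handle 268 c [ 480.2 -265.3] sz [71.9 15.9] ang 79.13 zmed 0.0371 mean [ 0.4802361  -0.26506284] pca 78.99466
backlip+ 188 c [ 487.9 -225.4] sz [26.5 89.2] ang 79.48 zmed 0.0374 m
[... 1023 characters left out ...]
98 -1 [[0.05, 0.74, 0.65, 1.98, -0.91, 0.9, 1.11], [-0.35, 0.6, 0.5, 1.89, -0.75, 0.85, 0.49], [-0.68, 0.55, 0.61, 1.8, -0.17, 0.93, -0.16], [-0.85, 0.62, 0.68, 1.7, 0.04, 1.1, -0.39], [-0.97, 0.71, 0.76, 1.63, 0.1, 1.22, -0.45]]
25.0 1 [[-0.09, 1.04, 1.05, 1.94, -1.25, 1.38, -1.73], [-0.6, 0.89, 1.05, 1.91, -1.28, 1.3, -2.2], [-0.17, 0.46, 0.02, 1.79, -0.01, 0.89, 2.87], [-0.31, 0.48, -0.02, 1.7, 0.27, 1.09, 2.55], [-0.38, 0.52, -0.05, 1.63, 0.41, 1.26, 2.4]]
25.0 -1 [[0.07, 0.85, 0.75, 1.93, -1.06, 1.14, 1.28], [-0.25, 0.63, 0.48, 1.89, -0.93, 0.95, 0.69], [-0.6, 0.52, 0.6, 1.82, -0.37, 0.91, 0.05], [-0.77, 0.55, 0.63, 1.73, -0.07, 1.04, -0.28], [-0.89, 0.62, 0.7, 1.66, 0.02, 1.15, -0.39]]
```

```bash
cat >> h.py <<'E'
AZ=np.radians(82.9); EX=np.array([np.cos(AZ),np.sin(AZ),0]); EY=np.array([-np.sin(AZ),np.cos(AZ),0])
BAY=np.array([.6315,.2003,.054]); YOKE=np.array([.5127,.2067,.054])
TAZ=np.radians(79.1); G0=np.array([.4795,-.2635,.031]); GT=np.array([-.105,0,.028])
TRAY0=G0-R.from_euler('Z',TAZ).apply(GT); LEAN=np.radians(15)
def tool(lean):
    z=np.array([np.sin(lean),0,-np.cos(lean)]); y=np.array([0,-1.,0]); return R.from_matrix(np.stack([np.cross(y,z),y,z],1))
def tcp(az,pitch,o,back=.054):
    Rr=R.from_euler('ZY',[az,pitch]); Q=Rr*tool(LEAN); return o+Rr.apply(GT)-Q.apply([0,0,back]), Q.as_quat(scalar_first=True)
def tcp_mouth(az,pitch,m): 
    return tcp(az,pitch,m-R.from_euler('ZY',[az,pitch]).apply([.06,0,.0025]))
def st(): 
    s=env.get_state(); print('t',round(s['time'],2),'tcp',np.round(s['tcp_pos'],4),'F',np.round(s['force'],1),'op',round(s['opening'],4)); return s
E
python3 - <<'E'
from h import *
print(TRAY0)
s=st(); env.movel([.222,.637,.40],velocity=.2)
P,q=tcp(TAZ,0,TRAY0,.054+.18); env.reach(P,q); st()
P,q=tcp(TAZ,0,TRAY0,.054+.07); env.movel(P,velocity=.2); st()
snap('wrist','w1')
E
```

```text
[ 0.49935502 -0.16039434  0.003     ]
t 0.1 tcp [0.2216 0.6371 0.303 ] F [-0.8  0.3 -0.1] op 0.0855
t 4.17 tcp [ 0.4687 -0.3223  0.257 ] F [ 0.2 -1.4  0.4] op 0.0854
t 4.88 tcp [ 0.4736 -0.2958  0.1516] F [ 0.2 -0.5  0.1] op 0.0855
```

View pics/w1.png

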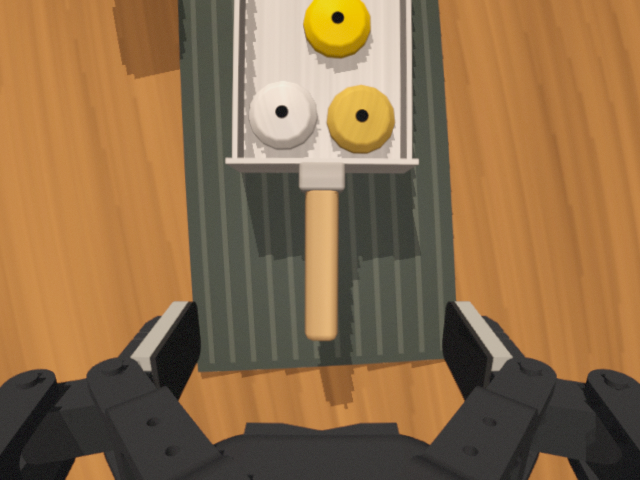

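In the wrist picture the handle runs from (322,190) to (321,340), centred between the pads and parallel to them. I'll grip it, lift it and check.

Run:
```python
from h import *
P,q=tcp(TAZ,0,TRAY0); print(env.movel(P,velocity=.12,stop_force=12)); st()
env.grip(0.0,f_grip=110); st()
env.movel(P+[0,0,.02],velocity=.05); env.movel(P+[0,0,.12],velocity=.12); st()
snap('wrist','w2')
w=R.from_quat(env.get_state()['orientation'],scalar_first=True)
# carry level to mouth 60 mm over insert, slightly in front of bay
m=BAY-.03*EX+[0,0,.075]
P2,q2=tcp_mouth(AZ,0,m); print(P2, kin.inverse_kinematics(P2,q2))
```

```text
False
t 5.66 tcp [ 0.4769 -0.2778  0.0836] F [ 0.2 -0.7 -0.1] op 0.0858
t 6.31 tcp [ 0.477  -0.2774  0.0835] F [-0.3  0.2  3.5] op 0.014
t 7.84 tcp [ 0.4766 -0.2768  0.2025] F [ 0.6  0.3 -3.1] op 0.0141
[ 0.60567023 -0.00707379  0.20665999] [-0.66063098  0.69416624  0.98555631  1.87387085 -0.95639864  1.1142784
  0.65151375]
```

View pics/w2.png

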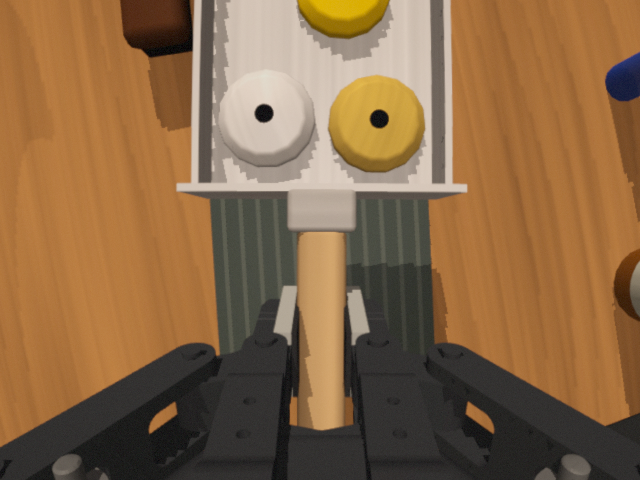

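The tray is held by the handle with all three adapters still inside. I'll carry it level and tip it.

Run:
```python
from h import *
M=lambda h:BAY-.035*EX+[0,0,h]
P,q=tcp_mouth(AZ,0,M(.075)); env.movel(P,velocity=.15,rot=q); st()
for pit,h in((8,.06),(16,.045),(24,.03),(32,.022),(40,.02),(50,.02)):
    P,q=tcp_mouth(AZ,np.radians(pit),M(h)); env.movel(P,velocity=.08,rot=q)
st(); env.dwell(1.0); snap('top','t3'); snap('wrist','w3')
a=cv2.imread('pics/t3.png')[150:300,140:340]; b=cv2.imread('pics/w3.png')
b=cv2.resize(b,(400,300)); a=cv2.resize(a,(400,300)); cv2.imwrite('pics/c3.png',np.hstack([a,b]))
```

```text
t 10.01 tcp [ 0.6048 -0.013   0.2067] F [ 0.5  1.  -2.2] op 0.014
t 12.6 tcp [0.62   0.1094 0.2611] F [-0.1 -1.1 -1.6] op 0.0144
```

View pics/c3.png

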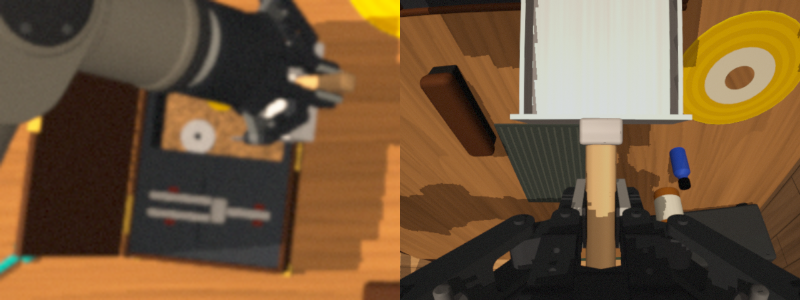

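The tray's inner pan is bare, and silver and yellow adapters are visible in the bay. I'll level out, back off to over the mat and look at the bay before setting down.

Run:
```python
from h import *
M=lambda h:BAY-.035*EX+[0,0,h]
for pit,h in((45,.04),(30,.06),(15,.07),(0,.085)):
    P,q=tcp_mouth(AZ,np.radians(pit),M(h)); env.movel(P,velocity=.1,rot=q)
P0,q0=tcp(TAZ,0,TRAY0); env.movel(P0+[0,0,.12],velocity=.2,rot=q0); st()
snap('top','t4')
a=cv2.imread('pics/t4.png')[150:320,140:520]; cv2.imwrite('pics/c4.png',cv2.resize(a,None,fx=2.1,fy=2.1,interpolation=cv2.INTER_CUBIC))
```

```text
t 17.43 tcp [ 0.4774 -0.2762  0.203 ] F [ 0.7 -0.7 -1.7] op 0.0138
```

View pics/c4.png

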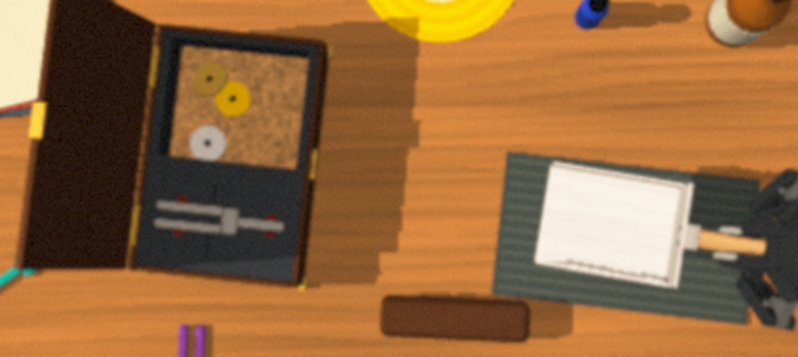

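All three adapters lie in the bay: brass (210,78), yellow (232,98) and silver (207,143). The tray is empty. Next I'll set it down and go to the gauge.

Run:
```python
from h import *
P0,q0=tcp(TAZ,0,TRAY0)
env.movel(P0+[0,0,.012],velocity=.12,rot=q0)
print(env.movel(P0-[0,0,.002],velocity=.02,stop_force=5)); st()
env.grip(.085); env.dwell(.3)
P,q=tcp(TAZ,0,TRAY0,.054+.15); env.movel(P,velocity=.15); st()
snap('top','t5'); W=cloud(*[load('t5')[i] for i in(1,2)])
p,d,c=load('t5'); hsv=cv2.cvtColor(p,cv2.COLOR_BGR2HSV)
m=np.zeros(d.shape,bool); m[215:300,380:470]=1
m&=(hsv[...,1]<50)&(hsv[...,2]>150)&np.isfinite(W[...,2])&(W[...,2]<.03)
A=W[m]; u=np.c_[A[:,:2],np.ones(len(A))]; f=np.linalg.lstsq(u,A[:,2],rcond=None)[0]
r=cv2.minAreaRect((A[:,:2]*1000).astype(np.float32)); print('pan',r,np.median(A[:,2]),'slope',f[:2])
env.grip(0.0,f_grip=40)
Q=R.from_euler('Z',AZ)*tool(0); q=Q.as_quat(scalar_first=True)
env.movel([.48,-.15,.26],velocity=.25,rot=q)
up=YOKE+[0,0,.073+.06]; env.movel(up,velocity=.25); st()
```

```text
True
t 19.12 tcp [ 0.4768 -0.2773  0.0833] F [-0.9  0.1  5.5] op 0.0141
t 21.25 tcp [ 0.4693 -0.3146  0.2271] F [0.6 0.8 0.3] op 0.0849
pan ((500.0233459472656, -163.16827392578125), (135.51864624023438, 96.42764282226562), 78.66497039794922) 0.004553604239209053 slope [ 0.00846503 -0.02215842]
t 24.54 tcp [0.5128 0.2051 0.1874] F [ 0.4 -0.   0.5] op -0.0
```

Run:
```python
from h import *
print(env.movel(YOKE+[0,0,.073+.012],velocity=.1,stop_force=6)); st()
print(env.movel(YOKE+[0,0,.073-.008],velocity=.02,stop_force=28)); st(); env.dwell(.4); st()
env.movel(YOKE+[0,0,.073+.10],velocity=.15)
env.movel(YOKE+[0,-.15,.073+.15],velocity=.2)
p,d,c=snap('top','t6'); W=cloud(d,c)
for n,(u,v) in dict(yoke=(248,255),stem=(264,257),ti1=(222,249),ti2=(222,259),ins=(250,238)).items(): print(n,np.round(np.nanmedian(W[v-1:v+2,u-1:u+2].reshape(-1,3),0),4))
a=p[225:290,195:300]; cv2.imwrite('pics/c6.png',cv2.resize(a,None,fx=6,fy=6,interpolation=cv2.INTER_CUBIC)); st()
```

```text
False
t 25.18 tcp [0.5129 0.2064 0.1391] F [ 0.2 -0.2  0.2] op -0.0001
True
t 25.87 tcp [0.5133 0.2067 0.1267] F [-2.6  0.5  9. ] op 0.0003
t 26.27 tcp [0.5133 0.2067 0.1267] F [-3.   0.3  8.6] op 0.0002
yoke [0.4984 0.1016 0.5906]
stem [0.4963 0.0868 0.5897]
ti1 [0.5263 0.2625 0.0516]
ti2 [0.5052 0.2625 0.0525]
ins [0.5145 0.1    0.5875]
t 28.08 tcp [0.5127 0.0583 0.2763] F [-0.5  0.1 -0. ] op 0.0001
```

View pics/c6.png

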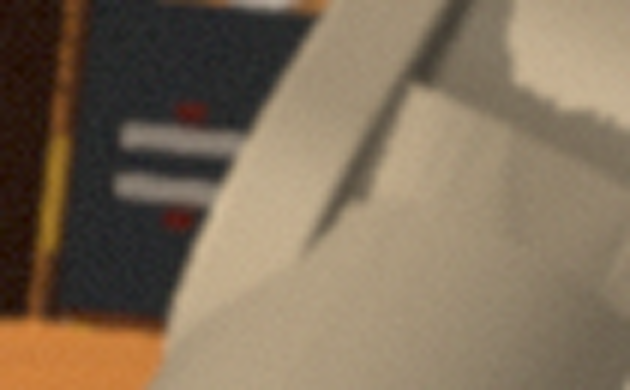

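The gripper stopped hard with its tip at z ≈ 53.7 mm, which is flush. The arm hides most of the gauge, so I'll check with the wrist camera on the way up.

Run:
```python
from h import *
env.movel([.5127,.11,.36],velocity=.2)
p,d,c=snap('wrist','w7'); W=cloud(d,c); st()
ok=np.isfinite(W[...,2]); hsv=cv2.cvtColor(p,cv2.COLOR_BGR2HSV); L=(np.nan_to_num(W)-YOKE)
x,y,z=L@EX,L@EY,L[...,2]
for n,(x0,x1,y0,y1) in dict(yoke=(-5,5,-9,9),stem=(-45,-15,-2,2),stemend=(-48,-35,-2,2),tines=(20,65,-10,10),insN=(-30,30,-40,-30),insS=(-30,30,38,48)).items():
    m=ok&(x>x0/1e3)&(x<x1/1e3)&(y>y0/1e3)&(y<y1/1e3)&(abs(z)<.015)
    if n in('tines','stem','stemend'): m&=(hsv[...,2]>100)&(hsv[...,1]<70)
    print(n,m.sum(),np.round(1e3*np.median(z[m]),2) if m.any() else None)
```

```text
t 28.77 tcp [0.512  0.1098 0.3588] F [ 0.7  0.3 -0. ] op -0.0
yoke 239 -0.21
stem 172 0.09
stemend 66 0.04
tines 669 -0.14
insN 870 -0.32
insS 828 -0.04
```

View pics/w7.png

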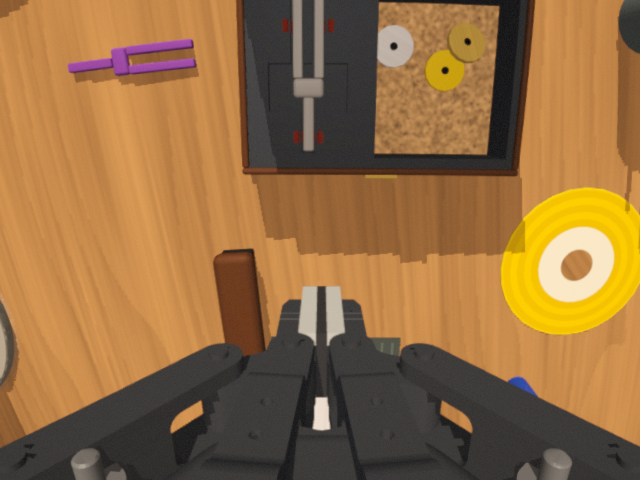

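The gauge is flush everywhere: yoke, stem and tines are within 0.3 mm of the insert. Next is the lid. I'll push from behind with closed fingers, following the lid's arc.

Run:
```python
from h import *
H=BAY+.053*EY+.085*EX; H[2]=.0585; Z=np.array([0,0,1.]); print(H)
q=env.get_state()['orientation']
def P(th,r=.135): 
    return H+r*(-EX*np.cos(th)+Z*np.sin(th))+.008*(EX*np.sin(th)+Z*np.cos(th))+.011*EX+.073*Z
ths=[1.8,1.65]+list(np.arange(1.5,0,-.15))+[.0]
S=P(1.8)+.05*EX
for t in [S+[0,0,.15]]+[P(t) for t in ths]: assert kin.inverse_kinematics(t,q) is not None, t
env.movel([.5127,.11,.46],velocity=.25)
env.movel([S[0],S[1],.46],velocity=.25); env.movel(S,velocity=.15); s=st()
for t in ths[:-1]:
    if env.movel(P(t),velocity=.09,stop_force=25): print('stop',t); break
    if t in(1.8,1.65) or abs(t-.75)<.01: st()
st()
```

```text
[0.58941253 0.29119909 0.0585    ]
t 32.12 tcp [0.6022 0.3899 0.2623] F [0.3 0.5 0.5] op -0.0004
t 32.83 tcp [0.5954 0.3403 0.2611] F [1.1 0.  0.2] op -0.0
t 33.21 tcp [0.5932 0.3195 0.2658] F [-0.   0.7  0.5] op 0.0001
t 35.46 tcp [0.5789 0.2086 0.2289] F [-0.1 -0.  -0.2] op -0.0002
t 36.96 tcp [0.574  0.1705 0.1589] F [ 0.4 -0.9  0.3] op -0.0002
```

Run:
```python
from h import *
p,d,c=snap('side','s8'); 
cv2.imwrite('pics/c8.png',p[120:420,100:500])
```

```text
(no output)
```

View pics/c8.png

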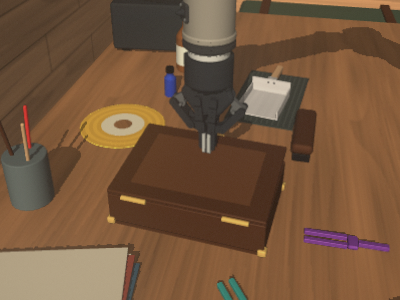

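The lid is down, nearly shut, with the fingers on it at (207,145). The bystanders look unmoved. I'll press it shut, retreat and verify.

Run:
```python
from h import *
s=st(); p0=np.array(s['tcp_pos'])
t=np.array([p0[0]-.002*EX[0],p0[1]-.002,.0665+.073-.006])
print(env.movel(t,velocity=.03,stop_force=20)); s=st(); env.dwell(.3)
env.movel(np.array(s['tcp_pos'])+[0,0,.15],velocity=.15)
env.movel([.45,.0,.35],velocity=.25); env.movel([.38,.28,.42],velocity=.3)
p,d,c=snap('side','s9'); W=cloud(d,c); A=W[260:290,230:330].reshape(-1,3); A=A[np.isfinite(A[:,2])]
u=np.c_[A[:,:2],np.ones(len(A))]; f=np.linalg.lstsq(u,A[:,2],rcond=None)[0]; print('lid z',np.median(A[:,2]),'slope',f[:2],A.mean(0))
p0,d0,c0=snap('top','t9'); W=cloud(d0,c0)
for n,(u,v) in dict(vial=(424,150),bot=(511,143),single=(350,130),brush=(357,301),hand=(475,266),pan=(420,258)).items(): print(n,np.round(np.nanmedian(W[v-1:v+2,u-1:u+2].reshape(-1,3),0),3))
st(); cv2.imwrite('pics/c9.png',np.hstack([cv2.resize(p,(400,300)),cv2.resize(p0,(400,300))]))
```

```text
t 37.01 tcp [0.5743 0.1707 0.1593] F [ 0.4  0.6 -0.6] op -0.0002
True
t 37.69 tcp [0.5744 0.1691 0.1392] F [-2.4  0.2  9.4] op -0.0001
lid z 0.06860133006216833 slope [-0.08620352  0.3440216 ] [0.62535288 0.1562048  0.06279437]
vial [ 0.72  -0.162  0.071]
bot [ 0.71  -0.309  0.148]
single [ 0.788 -0.014 -0.   ]
brush [ 0.412 -0.019  0.037]
hand [ 0.481 -0.266  0.037]
pan [ 0.5   -0.159  0.004]
t 44.37 tcp [0.3801 0.2798 0.42  ] F [-0.3 -0.1  0. ] op -0.0
```

View pics/c9.png

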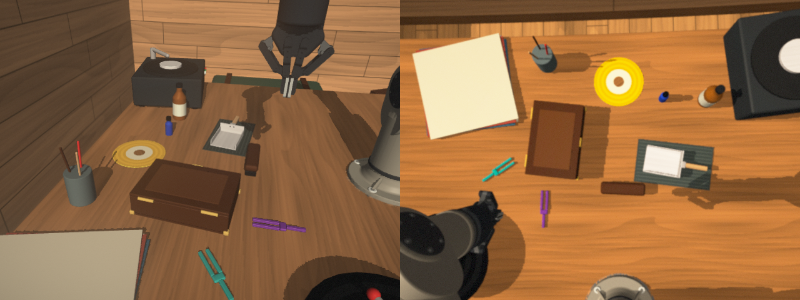

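The lid looks shut in both views, and the tray and bystanders are in place. The side-view slope sample took in points beyond the lid, so I'll check the lid's plane in the top view before handing in.

Run:
```python
from h import *
p,d,c=load('t9'); W=cloud(d,c); A=W[172:275,215:282].reshape(-1,3); A=A[np.isfinite(A[:,2])]; L=A-BAY-.053*EY
x,y=L@EX,L@EY; m=(abs(x)<.075)&(abs(y)<.11); u=np.c_[x,y,np.ones(len(x))][m]
f=np.linalg.lstsq(u,A[m,2],rcond=None)[0]; print(m.sum(),f)
if abs(f[0])<.03: job.job_done(); print('handed in')
```

```text
6740 [0.00133038 0.00121752 0.0667574 ]
the job is handed in; nothing more can be done
handed in
```

I tipped the three adapters into the bay, set the tray back on its mat, pressed the gauge home and shut the lid. The job is handed in, at about 44 s of the 67 s allowed; the interface gives no verdict.

What the last checks showed:
- **Adapters:** all three lay in the bay, and the tray was empty when I looked before setting it down. The fingers only ever gripped the handle.
- **Tray:** it stands back at its starting place. A rough plane fit to the pan right after release gave a slope of about 0.02 rad, within the 0.06 limit.
- **Gauge:** yoke, stem and tines measured within about 0.3 mm of the insert's level. This was before the lid closed, so I could not look again afterwards.
- **Lid:** its slope is about 0.001 rad and its top is at 66.8 mm, against about 66.5 mm expected when shut.
- **Bystanders:** the single, brush, vial and bottle measured within about 1–2 mm of where they started.

Two readings disagreed or fell short:
- **Lid slope from the side view:** a first estimate came out at 0.34 because the sample took in points beyond the lid; the top view replaced it.
- **Gauge press force:** the press stopped on its 28 N threshold, but the force settled at about 9 N, so I relied on the depth measurement to confirm it was flush.

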